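# Clear spent fuse-links from the rack into the collecting jar

## Task

The two spent fuse-links in the grey fuse rack have been put back upside down, so only their thin contact feet stick up. Draw them straight up out of their pockets, one at a time, and drop each through the narrow neck of the clear collecting jar before fetching the next. Leave the sound fuse-links in the rack, the jar standing where it is, and the other things on the bench alone.

Things in the scene. Friction and masses are not known exactly. Their poses are not given: they have to be found in the camera images.
- rack: grey fuse rack fixed to the bench: block 125 (x) x 170 (y) x 45 (z) mm, six round pockets 24 mm across, 37 deep, in two rows at x = -27.5 and +27.5 mm, three in each at y = -50, 0 and +50 mm. Five hold fuse-links, one is empty. Origin: centre of its underside, on the bench; z up, top face at z = 45 mm, x across the two rows, y along them.
- spent_a_mid (a point): fuse-link 50 mm long, about 30 g: ceramic body 22.5 mm wide, 34 long; brass cap 15 wide, 3 high at one end; brass foot 10 wide, 13 long at the other. SPENT: stands upside down in a pocket, cap on its floor, 0.75 mm play all round, held only by its weight; ceramic level with the rack's top, only the foot stands out (13 mm). Point: mid-length on its axis, 25 mm below the foot's free end; z along the foot (up).
- spent_b_mid (a point): fuse-link 50 mm long, about 30 g: ceramic body 22.5 mm wide, 34 long; brass cap 15 wide, 3 high at one end; brass foot 10 wide, 13 long at the other. SPENT: stands upside down in a pocket, cap on its floor, 0.75 mm play all round, held only by its weight; ceramic level with the rack's top, only the foot stands out (13 mm). Point: mid-length on its axis, 25 mm below the foot's free end; z along the foot (up).
- sound_a_mid (a point): fuse-link 50 mm long, about 30 g: ceramic body 22.5 mm wide, 34 long; brass cap 15 wide, 3 high at one end; brass foot 10 wide, 13 long at the other. SOUND: stands foot down in a pocket; the cap and 10 mm of ceramic stand out of the rack. Point: mid-length on its axis, 25 mm below its top end; z up.
- sound_b_mid (a point): fuse-link 50 mm long, about 30 g: ceramic body 22.5 mm wide, 34 long; brass cap 15 wide, 3 high at one end; brass foot 10 wide, 13 long at the other. SOUND: stands foot down in a pocket; the cap and 10 mm of ceramic stand out of the rack. Point: mid-length on its axis, 25 mm below its top end; z up.
- sound_c_mid (a point): fuse-link 50 mm long, about 30 g: ceramic body 22.5 mm wide, 34 long; brass cap 15 wide, 3 high at one end; brass foot 10 wide, 13 long at the other. SOUND: stands foot down in a pocket; the cap and 10 mm of ceramic stand out of the rack. Point: mid-length on its axis, 25 mm below its top end; z up.
- jar: clear plastic collecting jar, loose, 0.2 to 0.4 kg, 92 mm across, 170 high; shoulder from 112 to 142 mm up, above it a narrow open neck in a black collar 49 mm across; bore of the neck 34 mm. Two old fuse-links already lie on its floor (6 mm thick). Origin: centre of its underside, on the bench; z up.
- jar_mouth (a point): centre of the jar's open mouth, level with the rim of the neck, 170 mm above the jar's underside; z up out of the jar.
- breaker_mid (a point): bystander: loose white one-pole circuit breaker, 85 x 17.5 mm, 68 mm high, standing beyond the work. This point: on its middle line, 31 mm above the bench.
- station_mid (a point): bystander: loose white and grey control station with three push-buttons, 75 x 130 mm, 63 mm high, lying on its back at the left of the work. This point: its centre, 29 mm above the bench.
- screwdriver_grip (a point): bystander: black screwdriver 200 mm long lying on the bench at the right of the work. This point: middle of its handle, x towards its blade.

How it is judged:
On the way, in this order (a step that is already met when the one before it is completed fails the run):
1. one spent fuse-link is drawn clear of its pocket, upright (((z of spent_a_mid in the frame of rack above 0.075 m and angle between spent_a_mid's own z axis and vertical below 0.5 rad) or (z of spent_b_mid in the frame of rack above 0.075 m and angle between spent_b_mid's own z axis and vertical below 0.5 rad))), for 0.1 s.
2. that spent fuse-link is in the jar (((z of spent_a_mid in the frame of jar between 0.005 and 0.1 m and x of spent_a_mid in the frame of jar between -0.045 and 0.045 m and y of spent_a_mid in the frame of jar between -0.045 and 0.045 m) or (z of spent_b_mid in the frame of jar between 0.005 and 0.1 m and x of spent_b_mid in the frame of jar between -0.045 and 0.045 m and y of spent_b_mid in the frame of jar between -0.045 and 0.045 m))), for 0.2 s.
3. with one in the jar, the other is drawn clear of its pocket, upright ((((z of spent_a_mid in the frame of jar between 0.005 and 0.1 m and x of spent_a_mid in the frame of jar between -0.045 and 0.045 m and y of spent_a_mid in the frame of jar between -0.045 and 0.045 m) and (z of spent_b_mid in the frame of rack above 0.075 m and angle between spent_b_mid's own z axis and vertical below 0.5 rad) and not (z of spent_b_mid in the frame of jar between 0.005 and 0.1 m and x of spent_b_mid in the frame of jar between -0.045 and 0.045 m and y of spent_b_mid in the frame of jar between -0.045 and 0.045 m)) or ((z of spent_b_mid in the frame of jar between 0.005 and 0.1 m and x of spent_b_mid in the frame of jar between -0.045 and 0.045 m and y of spent_b_mid in the frame of jar between -0.045 and 0.045 m) and (z of spent_a_mid in the frame of rack above 0.075 m and angle between spent_a_mid's own z axis and vertical below 0.5 rad) and not (z of spent_a_mid in the frame of jar between 0.005 and 0.1 m and x of spent_a_mid in the frame of jar between -0.045 and 0.045 m and y of spent_a_mid in the frame of jar between -0.045 and 0.045 m)))), for 0.1 s.
At the end, for the whole second after the job is handed in: both spent fuse-links lie at rest inside the jar, below its shoulder (centres less than 100 mm above its underside); the jar stands upright (within 0.1 rad) within 40 mm of where it was; the three sound fuse-links are still seated in their pockets (within 8 mm) (z of spent_a_mid in the frame of jar between 0.005 and 0.1 m and x of spent_a_mid in the frame of jar between -0.045 and 0.045 m and y of spent_a_mid in the frame of jar between -0.045 and 0.045 m and z of spent_b_mid in the frame of jar between 0.005 and 0.1 m and x of spent_b_mid in the frame of jar between -0.045 and 0.045 m and y of spent_b_mid in the frame of jar between -0.045 and 0.045 m and distance of jar from where it was at the start of the episode below 0.04 m and angle between jar's own z axis and vertical below 0.1 rad and linear speed of each of spent_a, spent_b, jar below 0.03 m/s and distance of each of sound_a_mid, sound_b_mid, sound_c_mid from where it was at the start of the episode below 0.008 m); the robot touches nothing.
It fails at once if a sound fuse-link is pulled up or disturbed by more than 8 mm (distance of any of sound_a_mid, sound_b_mid, sound_c_mid from where it was at the start of the episode above 0.008 m).
It fails at once if the jar is pushed more than 40 mm or tipped more than 0.35 rad (distance of jar from where it was at the start of the episode above 0.04 m or angle between jar's own z axis and vertical above 0.35 rad).
It fails at once if both spent fuse-links are out of their pockets with neither in the jar ((distance of spent_a_mid from where it was at the start of the episode above 0.04 m and not (z of spent_a_mid in the frame of jar between 0.005 and 0.1 m and x of spent_a_mid in the frame of jar between -0.045 and 0.045 m and y of spent_a_mid in the frame of jar between -0.045 and 0.045 m)) and (distance of spent_b_mid from where it was at the start of the episode above 0.04 m and not (z of spent_b_mid in the frame of jar between 0.005 and 0.1 m and x of spent_b_mid in the frame of jar between -0.045 and 0.045 m and y of spent_b_mid in the frame of jar between -0.045 and 0.045 m))).
It fails at once if the breaker, the control station or the screwdriver is moved by more than 30 mm (distance of any of breaker_mid, station_mid, screwdriver_grip from where it was at the start of the episode above 0.03 m).
It also fails if it takes over 69 s, if anything falls off the work surface, if the arm or the gripper's body presses on something with over 40 N, if the wrist force passes 120 N, or if a joint passes its speed limit or range.

## Robot

A 6-joint arm with a two-finger parallel gripper is mounted at the origin on the work surface. World frame = base frame: x ahead of the robot, y to its left, z up, the work surface at z = 0. Lengths are in m, angles in rad, forces in N, time in s.
With the tool pointing down it reaches from about 0.35 to 0.875 m from the base axis. Payload 4.2 kg.
Tool frame: the origin (TCP) lies at the very end of the fingers, on their centre line; the grasp point (between the pads) lies 19 mm behind it; x points along the fingers, y is the direction in which the jaws open and shut, and the axes are right-handed (so a half turn about x gives the same grasp; the last joint's range is limited). The gripper opens to 87 mm and grips with 3 to 60 N. Pads are 19 mm wide; open, the fingers measure 117 mm over their backs; the gripper's body (75 mm by 190 mm) begins 51 mm behind the grasp point.
Start: joints at [-1.004, 0.385, 0.008, 0, -1.194, -0.259], TCP at [0.189, -0.596, 0.223] pointing down, gripper open.
Joint ranges: [-3.14, 3.14], [-1.21, 2.06], [-1.07, 1.41], [-3.16, 2.05], [-2.99, -0.16], [-3.1, 3.1]. Speed limits (rad/s): [2.79, 2.79, 3.14, 3.14, 3.14, 3.14].

## Interface

Orientations are given as [roll, pitch, yaw] about the fixed x, y, z axes, in that order (R = Rz(yaw) Ry(pitch) Rx(roll)).
In Python, from cell import ctrl gives the robot as it stands.
- The arm moves only by the shell command python3 -m jog 'ROWS' [OPENING]. ROWS is JSON, a list of rows, each an object with "slide": the shift along the world's x, y, z in mm, a list of three; "spin": the turn about the world's z in rad. In form: [{"slide": [tx, ty, tz], "spin": spin}, ...]. A call has exactly 8 rows; each row shifts and turns the pose as measured when the row begins; what a row does not reach is not made up. A row lasts 1/12 s, in which the tool goes at most 41.7 mm and 7.16 degrees, less where a joint would pass 70% of its speed; a pose out of reach is approached as far as the arm can. A call is refused whole if a number of a shift passes 41.7 or a number of a turn 0.125, either way. A call with a gripper value outside its range is refused whole. OPENING is the gripper command: -1 is shut, 1 is fully open, values between are in proportion, set as the call begins (- or left out, the last holds). The fingers move at their own pace and stop on an object; the grip force is fixed at half the most. Time passes only in rows, so rows that do not move let the fingers close, or fill a call up. It gives the time, the measured TCP pose, the force and the opening at its end, in the units of the state.
- ctrl.state(): the state, without advancing time (a new reading comes with each control period).
- ctrl.grab_frame(name): name is "side" or "top"; returns the picture (480x640x3 uint8, red, green, blue); there is no depth.
- ctrl.calibration(name): a dict with "intrinsics" (3x3 intrinsics, pixels), "k1" (the pictures are not rectified: a ray, as slopes to the right and down, at radius r is drawn at 1 + k1 r^2 times it, then the intrinsics apply), "view" (4x4, takes a point from world to camera coordinates). Camera axes: x right, y down, z forward; pixel columns grow to the right and rows downward; lengths in m; the calibration is good to about 2 mm. A picture is of the moment at which its call begins. calibration takes no time and is no camera call.
- ctrl.hand_in(): hands the job in, once; it reports no verdict.
Trained networks look in the newest picture that a camera, given by its name, has taken for a name from the list of things; names that differ only in an ending like _2 or _b are one class to them, and where a whole thing is asked for, a point or a joint stands for the part that bears it (a point fixed in the world has none). Each returns a list of dicts, best first, with "score" (0 to 1); they miss things now and then, are a little off and sometimes report something else, mostly with a low value. They report only what shows in the picture. A call takes as long as a camera call.
- ctrl.silhouettes(camera, thing): "pixels" (480x640 bool, what is visible of it) and "point" ([column, row] in pixels, amid what is visible of it).
The state is a dict: "time": time; "q": joint angles; "qd": joint speeds; "joint_torque": joint torques, N m; "tcp_pos": TCP position; "orientation": TCP orientation; "contact_force": force on the tool from outside, world axes, zero at the start; "ft_torque": the same for the moment, N m; "finger_gap": finger opening in m.
Only numpy, scipy, OpenCV 4.12 (cv2) and the standard library are available. Lean on these libraries where they do the work, as an engineer would, in place of code of your own. Each camera call takes 0.05 s, during which the arm holds its last target.

## Working session

There is one attempt and no reset: what is moved stays moved. The work goes in short steps, Python scripts to look and compute and a shell command to move; the robot and the scene stay as the last step left them, time stands still between calls to the robot, and variables do not carry over. Pictures are saved under pics/ and viewed, and the job is handed in when it is done.

```bash
ls; mkdir -p pics; python3 - <<'E'
from cell import ctrl
import cv2
s=ctrl.state();print(s)
for n in("side","top"):
    f=ctrl.grab_frame(n);cv2.imwrite(f"pics/{n}0.png",f[:,:,::-1]);c=ctrl.calibration(n);print(c)
E
```

```text
pics
{'time': 0.0, 'q': array([-1.00440316e+00,  3.85543997e-01,  6.64202101e-03, -5.21690747e-04,
       -1.19397737e+00, -2.58620115e-01]), 'qd': array([ 0.00081138, -0.00064538, -0.00104014, -0.00050821,  0.0014989 ,
       -0.00121187]), 'joint_torque': array([-1.02302089e-03, -3.90663779e+01,  1.87405622e+01,  4.21989217e+00,
        1.09836206e-02, -2.03687900e-04]), 'tcp_pos': array([ 0.18919393, -0.5950538 ,  0.22147014]), 'orientation': array([1.60080409, 1.56865761, 1.90838467]), 'contact_force': array([0.24572719, 0.60909135, 0.5055688 ]), 'ft_torque': array([-0.02456819,  0.01505924, -0.06038472]), 'finger_gap': 0.08693251685425898}
{'intrinsics': array([[541.30872078,   0.        , 313.03998219],
       [  0.        , 541.30872078, 234.48597576],
       [  0.        ,   0.        ,   1.        ]]), 'k1': 0.0034272063619338287, 'view': array([[ 0.9990549 , -0.03997199,  0.01707503, -0.6336748 ],
       [-0.00659316, -0.52764722, -0.84943802,  0.09736934],
       [ 0.04296332,  0.84852263, -0.52741208,  1.43038902],
       [ 0.        ,  0.        ,  0.        ,  1.        ]])}
{'intrinsics': array([[502.5282869 ,   0.        , 329.22955132],
       [  0.        , 502.5282869 , 241.07743341],
       [  0.        ,   0.        ,   1.        ]]), 'k1': -0.0716529972201272, 'view': array([[ 0.01005997, -0.99994512, -0.00292564, -0.0012969 ],
       [-0.98225215, -0.00933387, -0.18733286,  0.63479608],
       [ 0.18729527,  0.00475828, -0.98229214,  1.01773707],
       [ 0.        ,  0.        ,  0.        ,  1.        ]])}
```

View pics/side0.png

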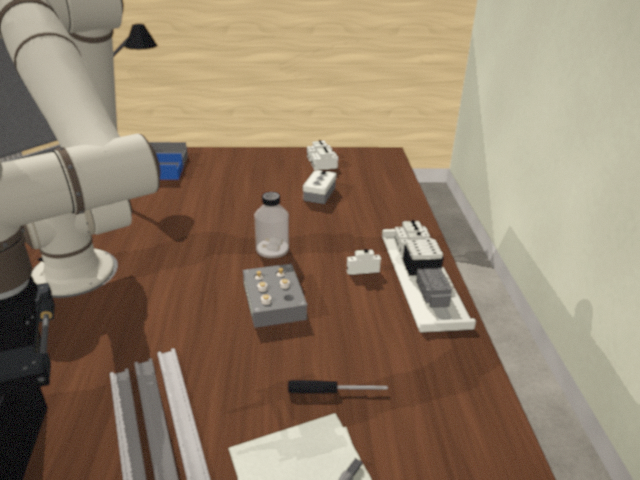

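View pics/top0.png

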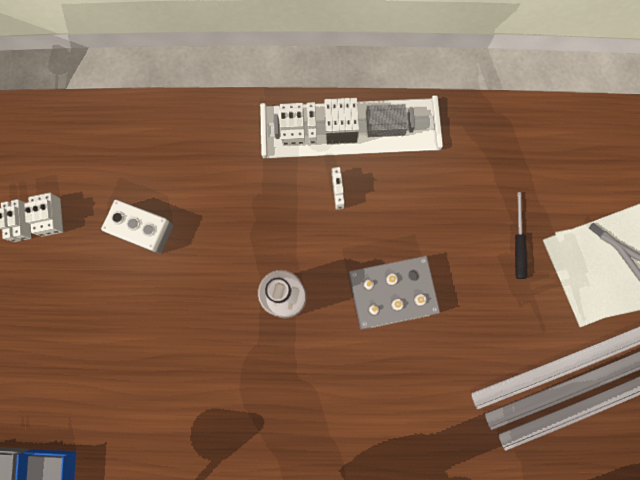

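The top view shows the rack centred near (395,292), with the empty pocket at (414,275). The jar neck is near (278,290). I'll zoom in and run the networks.

```bash
cat > h.py <<'E'
import numpy as np,cv2
from cell import ctrl
def toplane(n,uv,z):
    c=ctrl.calibration(n);K=c["intrinsics"];k=c["k1"];V=c["view"]
    d=np.array([(uv[0]-K[0,2])/K[0,0],(uv[1]-K[1,2])/K[1,1]]);r=d.copy()
    for _ in range(20): r=d/(1+k*(r@r))
    R=V[:3,:3];o=-R.T@V[:3,3];w=R.T@np.array([r[0],r[1],1])
    return o+w*(z-o[2])/w[2]
def proj(n,p):
    c=ctrl.calibration(n);K=c["intrinsics"];k=c["k1"];V=c["view"]
    q=V[:3,:3]@np.array(p)+V[:3,3];r=q[:2]/q[2];r=r*(1+k*(r@r));return K[:2,:2]@r+K[:2,2]
E
python3 - <<'E'
from h import *
for n in("side","top"):
    f=ctrl.grab_frame(n)
    b=(235,255,90,80) if n=="side" else (340,250,110,85)
    x,y,w,h=b
    cv2.imwrite(f"pics/{n}z.png",cv2.resize(f[y:y+h,x:x+w,::-1],None,fx=7,fy=7,interpolation=cv2.INTER_CUBIC))
    for t in("rack","spent_a_mid","sound_a_mid","jar_mouth"):
        for d in ctrl.silhouettes(n,t):
            m=d["pixels"];ys,xs=np.nonzero(m)
            print(n,t,round(d["score"],2),np.round(d["point"],1),m.sum(),np.round([xs.mean(),ys.mean()],1),xs.min(),xs.max(),ys.min(),ys.max())
E
```

```text
side rack 0.74 [271.5 297.1] 2695 [274.3 296.4] 244 305 264 326
side rack 0.24 [264.4 301.3] 70 [266.  298.9] 262 270 295 303
side spent_a_mid 0.51 [280.8 271.4] 42 [280.7 272.2] 278 284 268 276
side jar_mouth 0.73 [271.9 223.7] 1820 [271.9 227.1] 255 288 192 257
top rack 0.9 [392.5 291.3] 4123 [393.2 292.2] 349 438 258 328
top spent_a_mid 0.7 [285.8 294.2] 1629 [282.1 294. ] 258 306 271 317
top spent_a_mid 0.42 [368.4 281.1] 96 [368.2 284.2] 363 373 279 289
top sound_a_mid 0.48 [398.6 302.7] 94 [397.3 303.6] 392 402 299 309
top sound_a_mid 0.43 [518.2 253.4] 614 [520.2 248.2] 515 526 192 278
top jar_mouth 0.86 [282.5 294.1] 1644 [281.8 293.9] 258 306 271 317
```

View pics/topz.png

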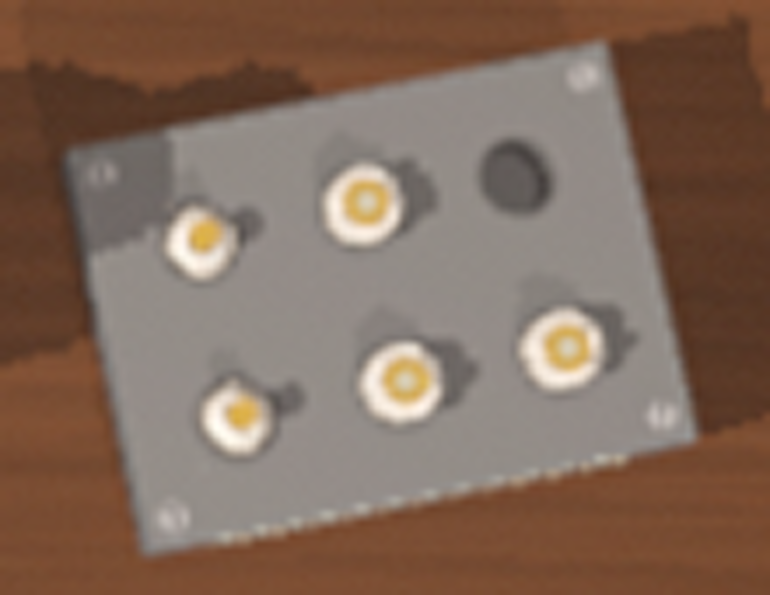

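View pics/sidez.png

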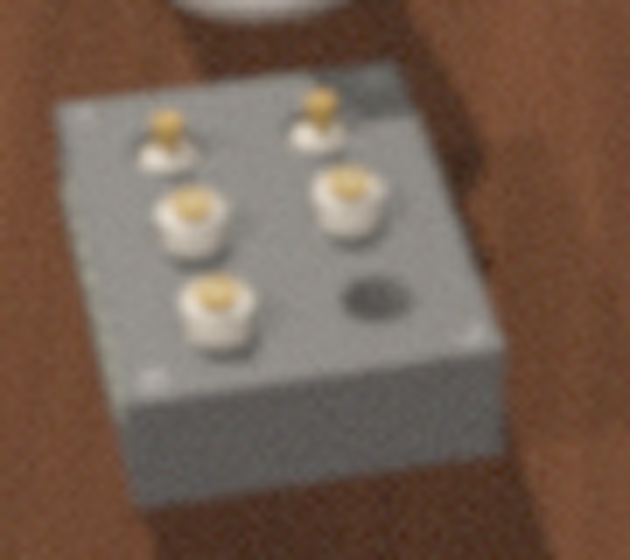

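Both pictures show the spent feet at the jar-side end of the rack. They are at about (369,284) and (374,309) in top, and (259,273) and (281,269) in side. Next I'll fit the rack pose and find the jar mouth.

```bash
python3 - <<'E'
from h import *
from scipy.optimize import least_squares
f=ctrl.grab_frame("top");cv2.imwrite("pics/jz.png",cv2.resize(f[262:326,250:322,::-1],None,fx=9,fy=9,interpolation=cv2.INTER_CUBIC))
f=ctrl.grab_frame("side");cv2.imwrite("pics/jzs.png",cv2.resize(f[185:265,245:300,::-1],None,fx=7,fy=7,interpolation=cv2.INTER_CUBIC))
T=lambda p:((p[0]+.5)/7-.5+340,(p[1]+.5)/7-.5+250)
S=lambda p:((p[0]+.5)/7-.5+235,(p[1]+.5)/7-.5+255)
# rack: y+ toward jar(left in top), x+ up in the picture (world x ahead)
X=27.5
obs=[("top",T((65,150)),(62.5,85,45)),("top",T((607,42)),(62.5,-85,45)),("top",T((697,440)),(-62.5,-85,45)),("top",T((143,555)),(-62.5,85,45)),
("top",T((366,203)),(X,0,58)),("top",T((405,381)),(-X,0,58)),("top",T((568,347)),(-X,-50,58)),("top",T((515,177)),(X,-50,45)),
("top",T((205,237)),(X,50,58)),("top",T((242,413)),(-X,50,58)),
("side",S((57,103)),(-62.5,85,45)),("side",S((398,65)),(62.5,85,45)),("side",S((503,347)),(62.5,-85,45)),("side",S((130,403)),(-62.5,-85,45)),
("side",S((166,122)),(-X,50,56)),("side",S((320,100)),(X,50,56)),("side",S((194,207)),(-X,0,58)),("side",S((349,185)),(X,0,58)),("side",S((217,293)),(-X,-50,58))]
def w(q,p):
    c,s=np.cos(q[2]),np.sin(q[2]);p=np.array(p)/1e3
    return [q[0]+c*p[0]-s*p[1],q[1]+s*p[0]+c*p[1],p[2]]
for cams in (("top",),("side",),("top","side")):
    o=[k for k in obs if k[0] in cams]
    r=least_squares(lambda q:np.concatenate([proj(n,w(q,p))-u for n,u,p in o]),[.5,-.1,0],loss="soft_l1",x_scale=[.01,.01,.01])
    print(cams,np.round(r.x,4),np.abs(r.fun).max().round(2))
    for p in((X,50,45),(-X,50,45),(-X,50,58),(X,50,58)):print(np.round(w(r.x,p),4))
for p in((205,237),(242,413)):print("foot top",np.round(toplane("top",T(p),.058),4))
for p in((166,112),(320,95)):print("foot side",np.round(toplane("side",S(p),.058),4))
E
```

```text
('top',) [ 0.5287 -0.1341  0.2056] 0.85
[ 0.5454 -0.0795  0.045 ]
[ 0.4916 -0.0907  0.045 ]
[ 0.4916 -0.0907  0.058 ]
[ 0.5454 -0.0795  0.058 ]
('side',) [ 0.5315 -0.1334  0.2058] 0.64
[ 0.5482 -0.0788  0.045 ]
[ 0.4944 -0.0901  0.045 ]
[ 0.4944 -0.0901  0.058 ]
[ 0.5482 -0.0788  0.058 ]
('top', 'side') [ 0.5298 -0.1339  0.2048] 1.05
[ 0.5466 -0.0794  0.045 ]
[ 0.4927 -0.0906  0.045 ]
[ 0.4927 -0.0906  0.058 ]
[ 0.5466 -0.0794  0.058 ]
foot top [ 0.5447 -0.0798  0.058 ]
foot top [ 0.4919 -0.0908  0.058 ]
foot side [ 0.4933 -0.0854  0.058 ]
foot side [ 0.5479 -0.0758  0.058 ]
```

View pics/jz.png

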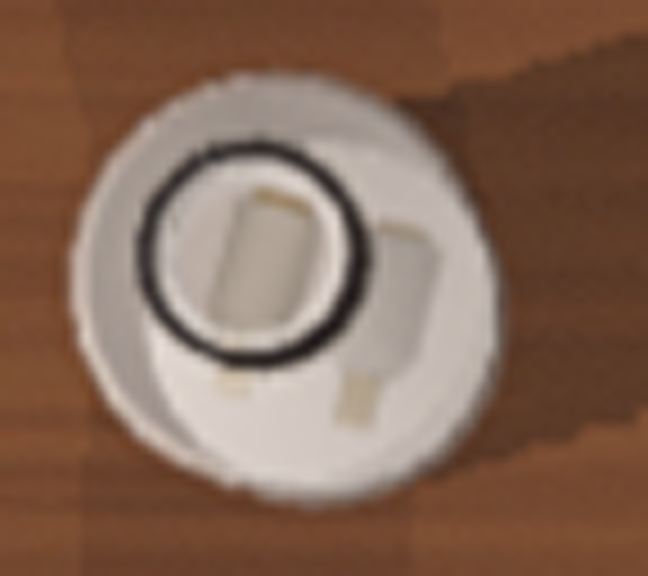

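View pics/jzs.png

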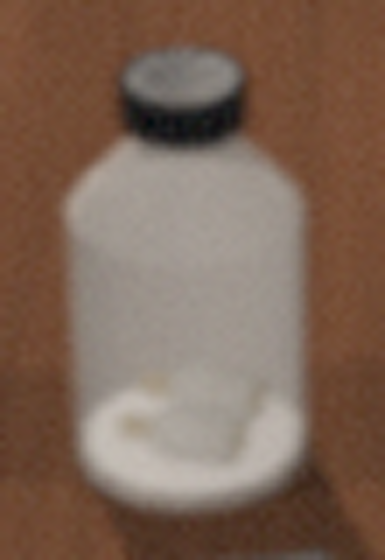

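Spent feet confirmed in both views, and the mouth centre is at crop (254,253) in top and (183,76) in side.

```bash
python3 - <<'E'
from h import *
from scipy.spatial.transform import Rotation as R
print(toplane("top",((254.5)/9-.5+250,(253.5)/9-.5+262),.17),toplane("side",(183.5/7-.5+245,76.5/7-.5+185),.17))
# fine: outer base ring in top approx centre
s=ctrl.state();M=R.from_euler("xyz",s["orientation"]).as_matrix();print(M.round(3),s["tcp_pos"],s["time"])
yw=np.arctan2(M[1,1],M[0,1]);print("jaw yaw",yw,"turn",(0.205-yw+np.pi/2)%np.pi-np.pi/2)
E
```

```text
[0.51938627 0.10068834 0.17      ] [0.52197548 0.10264488 0.17      ]
[[ 0.    -0.303  0.953]
 [-0.     0.953  0.303]
 [-1.    -0.    -0.   ]] [ 0.18935756 -0.59559855  0.22258323] 0.7
jaw yaw 1.8785628196550883 turn 1.4680298339347049
```

```bash
python3 -m jog '[{"slide":[22,32,0],"spin":0.092},{"slide":[22,32,0],"spin":0.092},{"slide":[22,32,0],"spin":0.092},{"slide":[22,32,0],"spin":0.092},{"slide":[22,32,0],"spin":0.092},{"slide":[22,32,0],"spin":0.092},{"slide":[22,32,0],"spin":0.092},{"slide":[22,32,0],"spin":0.092}]' -0.08
```

```text
time: 1.37
tcp_pos: [0.3661, -0.3347, 0.2215]
orientation: [-2.189, 1.568, -1.125]
contact_force: [0.6, -1.0, 0.5]
finger_gap: 0.0439
```

```bash
python3 -m jog '[{"slide":[22,32,0],"spin":0.092},{"slide":[22,32,0],"spin":0.092},{"slide":[22,32,0],"spin":0.092},{"slide":[22,32,-4],"spin":0.092},{"slide":[22,32,-4],"spin":0.092},{"slide":[22,32,-4],"spin":0.092},{"slide":[22,32,-4],"spin":0.092},{"slide":[22,30,-4],"spin":0.092}]'
cat > st.py <<'E'
from h import *
from scipy.spatial.transform import Rotation as R
s=ctrl.state();M=R.from_euler("xyz",s["orientation"]).as_matrix()
yw=np.arctan2(M[1,1],M[0,1])
print("t",round(s["time"],2),"tcp mm",(s["tcp_pos"]*1e3).round(1),"spin need",round((0.205-yw+np.pi/2)%np.pi-np.pi/2,3),"tilt",np.round(M[:,0],3),"gap",round(s["finger_gap"],4),"F",s["contact_force"].round(1),"q6",s["q"].round(2))
E
python3 st.py
```

```text
time: 2.03
tcp_pos: [0.5492, -0.0656, 0.2057]
orientation: [-1.783, 1.557, 0.058]
contact_force: [0.5, -1.1, -0.8]
finger_gap: 0.0402
t 2.03 tcp mm [549.2 -65.6 205.7] spin need -0.065 tilt [ 0.014  0.001 -1.   ] gap 0.0402 F [ 0.5 -1.1 -0.8] q6 [ 0.18  0.27 -0.21  0.   -1.08  0.09]
```

```bash
python3 -m jog '[{"slide":[-2,-10,-20],"spin":-0.05},{"slide":[0,-4,-20],"spin":-0.01},{"slide":[0,0,-25],"spin":0},{"slide":[0,0,-25],"spin":0},{"slide":[0,0,-20],"spin":0},{"slide":[0,0,-8],"spin":0},{"slide":[0,0,0],"spin":0},{"slide":[0,0,0],"spin":0}]'; python3 st.py
python3 - <<'E'
from h import *
for n,(x,y,w,h) in dict(side=(225,215,100,110),top=(340,240,110,90)).items():
    f=ctrl.grab_frame(n)
    cv2.imwrite(f"pics/{n}a.png",cv2.resize(f[y:y+h,x:x+w,::-1],None,fx=5,fy=5,interpolation=cv2.INTER_CUBIC))
    print(n,(proj(n,ctrl.state()["tcp_pos"])-[x,y])*5)
E
```

```text
time: 2.7
tcp_pos: [0.5547, -0.071, 0.0847]
orientation: [-1.796, 1.548, 0.0]
contact_force: [0.3, -0.3, 0.3]
finger_gap: 0.0399
t 2.7 tcp mm [554.7 -71.   84.7] spin need -0.021 tilt [ 0.023  0.    -1.   ] gap 0.0399 F [ 0.3 -0.3  0.3] q6 [ 0.16  0.4  -0.35  0.01 -0.79  0.06]
side [289.70779517 215.66700335]
top [127.60078576 184.52862047]
```

View pics/sidea.png

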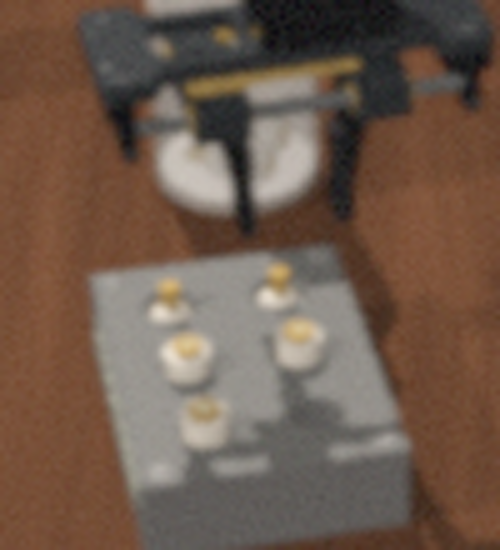

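View pics/topa.png

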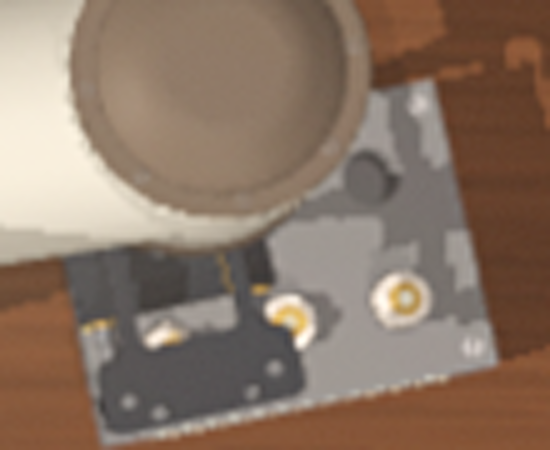

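The side crop shows the fingertips at (247,228) and (342,215), with their midpoint within 1 px of the projected TCP. The target foot is at (279,270). Aligning next.

```bash
python3 -m jog '[{"slide":[-4,-4,0],"spin":-0.01},{"slide":[-4,-4,0],"spin":-0.01},{"slide":[0,0,-5],"spin":0},{"slide":[0,0,-5],"spin":0},{"slide":[0,0,-3],"spin":0},{"slide":[0,0,0],"spin":0},{"slide":[0,0,0],"spin":0},{"slide":[0,0,0],"spin":0}]'; python3 st.py
python3 - <<'E'
from h import *
for n,(x,y,w,h) in dict(side=(235,225,80,85)).items():
    f=ctrl.grab_frame(n)
    cv2.imwrite(f"pics/{n}b.png",cv2.resize(f[y:y+h,x:x+w,::-1],None,fx=7,fy=7,interpolation=cv2.INTER_CUBIC))
    print(n,(proj(n,ctrl.state()["tcp_pos"])-[x,y])*7)
E
```

```text
time: 3.47
tcp_pos: [0.549, -0.0801, 0.0763]
orientation: [-1.756, 1.536, 0.018]
contact_force: [0.2, -0.4, -0.5]
finger_gap: 0.0401
t 3.47 tcp mm [549.  -80.1  76.3] spin need 0.002 tilt [ 0.035  0.001 -0.999] gap 0.0401 F [ 0.2 -0.4 -0.5] q6 [ 0.15  0.4  -0.38  0.01 -0.75  0.05]
side [319.33404015 266.61968157]
```

View pics/sideb.png

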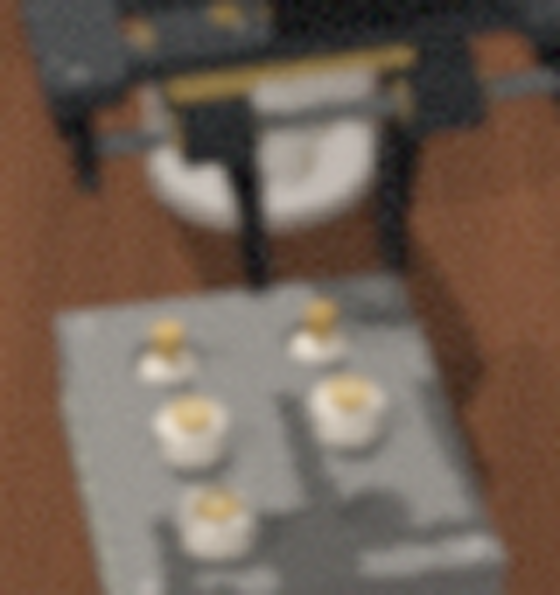

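```bash
python3 -m jog '[{"slide":[-1,0,-10],"spin":0},{"slide":[-1,0,-10],"spin":0},{"slide":[-1,0,-9],"spin":0},{"slide":[0,0,-3],"spin":0},{"slide":[0,0,0],"spin":0},{"slide":[0,0,0],"spin":0},{"slide":[0,0,0],"spin":0},{"slide":[0,0,0],"spin":0}]'; python3 st.py
```

```text
time: 4.18
tcp_pos: [0.5481, -0.0795, 0.0463]
orientation: [-1.809, 1.532, -0.031]
contact_force: [-1.6, -0.3, 4.9]
finger_gap: 0.0399
t 4.18 tcp mm [548.1 -79.5  46.3] spin need -0.002 tilt [ 0.039 -0.001 -0.999] gap 0.0399 F [-1.6 -0.3  4.9] q6 [ 0.15  0.44 -0.42  0.01 -0.67  0.05]
```

```bash
python3 -m jog '[{"slide":[-1,0,2],"spin":0},{"slide":[-1,0,1],"spin":0},{"slide":[0,0,0],"spin":0},{"slide":[0,0,0],"spin":0},{"slide":[0,0,0],"spin":0},{"slide":[0,0,0],"spin":0},{"slide":[0,0,0],"spin":0},{"slide":[0,0,0],"spin":0}]'; python3 st.py
```

```text
time: 4.85
tcp_pos: [0.5443, -0.0796, 0.0467]
orientation: [-1.798, 1.536, -0.022]
contact_force: [0.6, -0.6, 0.8]
finger_gap: 0.04
t 4.85 tcp mm [544.3 -79.6  46.7] spin need -0.001 tilt [ 0.035 -0.001 -0.999] gap 0.04 F [ 0.6 -0.6  0.8] q6 [ 0.15  0.44 -0.42  0.01 -0.67  0.04]
```

```bash
python3 -m jog '[{"slide":[0,0,0],"spin":0},{"slide":[0,0,0],"spin":0},{"slide":[0,0,0],"spin":0},{"slide":[0,0,0],"spin":0},{"slide":[0,0,0],"spin":0},{"slide":[0,0,0],"spin":0},{"slide":[0,0,0],"spin":0},{"slide":[0,0,0],"spin":0}]' -1; python3 st.py
```

```text
time: 5.52
tcp_pos: [0.5457, -0.0793, 0.0471]
orientation: [-1.79, 1.533, -0.013]
contact_force: [0.4, 0.3, 0.8]
finger_gap: 0.0076
t 5.52 tcp mm [545.7 -79.3  47.1] spin need -0.001 tilt [ 0.038 -0.001 -0.999] gap 0.0076 F [0.4 0.3 0.8] q6 [ 0.15  0.44 -0.42  0.01 -0.67  0.04]
```

```bash
python3 -m jog '[{"slide":[0,0,0],"spin":0},{"slide":[0,0,0],"spin":0},{"slide":[0,0,3],"spin":0},{"slide":[0,0,3],"spin":0},{"slide":[0,0,4],"spin":0},{"slide":[0,0,4],"spin":0},{"slide":[0,0,4],"spin":0},{"slide":[0,0,0],"spin":0}]' -1; python3 st.py
python3 - <<'E'
from h import *
for n,(x,y,w,h) in dict(side=(235,225,80,85)).items():
    f=ctrl.grab_frame(n)
    cv2.imwrite(f"pics/{n}c.png",cv2.resize(f[y:y+h,x:x+w,::-1],None,fx=7,fy=7,interpolation=cv2.INTER_CUBIC))
    print(n,(proj(n,ctrl.state()["tcp_pos"])-[x,y])*7)
E
```

```text
time: 6.18
tcp_pos: [0.5453, -0.0794, 0.0669]
orientation: [-1.793, 1.534, -0.017]
contact_force: [0.0, -1.1, -0.7]
finger_gap: 0.0078
t 6.18 tcp mm [545.3 -79.4  66.9] spin need -0.001 tilt [ 0.037 -0.001 -0.999] gap 0.0078 F [ 0.  -1.1 -0.7] q6 [ 0.15  0.41 -0.4   0.01 -0.72  0.05]
side [308.46157767 288.36215828]
```

View pics/sidec.png

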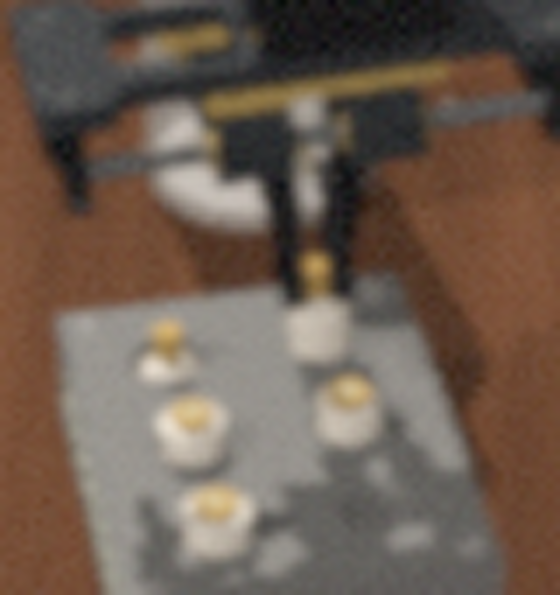

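The fuse-link has risen with the tool: its foot is at crop (317,270), between the fingers. I'll lift straight up.

```bash
python3 -m jog '[{"slide":[0,0,8],"spin":0},{"slide":[0,0,14],"spin":0},{"slide":[0,0,22],"spin":0},{"slide":[0,0,30],"spin":0},{"slide":[0,0,32],"spin":0},{"slide":[0,0,30],"spin":0},{"slide":[0,0,20],"spin":0},{"slide":[0,0,8],"spin":0}]'; python3 st.py
python3 - <<'E'
from h import *
for n,(x,y,w,h) in dict(side=(215,125,140,190)).items():
    f=ctrl.grab_frame(n)
    cv2.imwrite(f"pics/{n}d.png",cv2.resize(f[y:y+h,x:x+w,::-1],None,fx=3,fy=3,interpolation=cv2.INTER_CUBIC))
    print(n,(proj(n,ctrl.state()["tcp_pos"])-[x,y])*3)
E
```

```text
time: 6.9
tcp_pos: [0.5391, -0.0803, 0.2372]
orientation: [-1.857, 1.546, -0.081]
contact_force: [0.8, -0.7, -0.6]
finger_gap: 0.0078
t 6.9 tcp mm [539.1 -80.3 237.2] spin need 0.0 tilt [ 0.025 -0.002 -1.   ] gap 0.0078 F [ 0.8 -0.7 -0.6] q6 [ 0.15  0.23 -0.19  0.01 -1.14  0.05]
side [181.84457845 243.34160739]
```

View pics/sided.png

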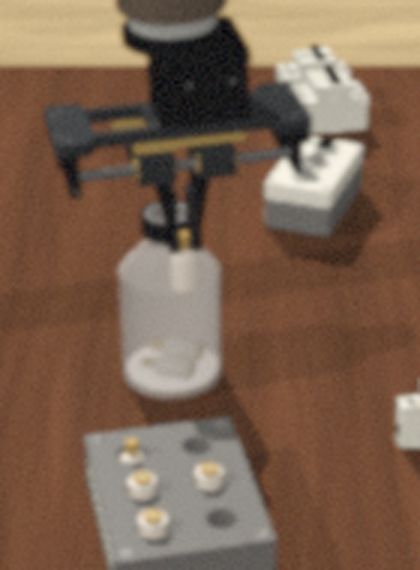

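The fuse hangs upright from the fingers at crop (184,265), clear of the rack. Moving over the jar.

```bash
python3 -m jog '[{"slide":[-2,15,0],"spin":0},{"slide":[-3,30,0],"spin":0},{"slide":[-3,35,0],"spin":0},{"slide":[-3,35,0],"spin":0},{"slide":[-2,30,0],"spin":0},{"slide":[-2,20,0],"spin":0},{"slide":[0,8,0],"spin":0},{"slide":[0,0,0],"spin":0}]'; python3 st.py
```

```text
time: 7.62
tcp_pos: [0.5174, 0.0973, 0.2288]
orientation: [-2.224, 1.558, -0.455]
contact_force: [0.5, 0.0, -0.5]
finger_gap: 0.0076
t 7.62 tcp mm [517.4  97.3 228.8] spin need 0.007 tilt [ 0.011 -0.005 -1.   ] gap 0.0076 F [ 0.5  0.  -0.5] q6 [ 0.5   0.21 -0.23  0.01 -1.12 -0.31]
```

```bash
python3 -m jog '[{"slide":[1,2,0],"spin":0},{"slide":[1,2,0],"spin":0},{"slide":[0,0,0],"spin":0},{"slide":[0,0,0],"spin":0},{"slide":[0,0,0],"spin":0},{"slide":[0,0,0],"spin":0},{"slide":[0,0,0],"spin":0},{"slide":[0,0,0],"spin":0}]'; python3 st.py
python3 - <<'E'
from h import *
for n,(x,y,w,h) in dict(side=(235,150,75,75),top=(230,230,110,90)).items():
    f=ctrl.grab_frame(n);s=7 if n=="side" else 5
    cv2.imwrite(f"pics/{n}e.png",cv2.resize(f[y:y+h,x:x+w,::-1],None,fx=s,fy=s,interpolation=cv2.INTER_CUBIC))
    p=ctrl.state()["tcp_pos"];print(n,(proj(n,p)-[x,y])*s,(proj(n,p-[0,0,.039])-[x,y])*s)
E
```

```text
time: 8.28
tcp_pos: [0.5189, 0.0965, 0.2262]
orientation: [-2.736, 1.561, -0.973]
contact_force: [0.9, 0.7, -0.7]
finger_gap: 0.0078
t 8.28 tcp mm [518.9  96.5 226.2] spin need 0.013 tilt [ 0.006 -0.008 -1.   ] gap 0.0078 F [ 0.9  0.7 -0.7] q6 [ 0.5   0.21 -0.23  0.01 -1.13 -0.31]
side [237.5042628  192.19530799] [240.17503639 285.34809585]
top [233.81330081 285.46929243] [244.90669637 295.68891364]
```

View pics/sidee.png

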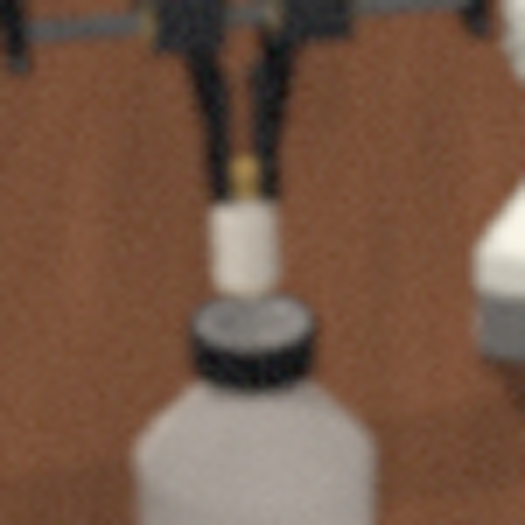

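View pics/tope.png

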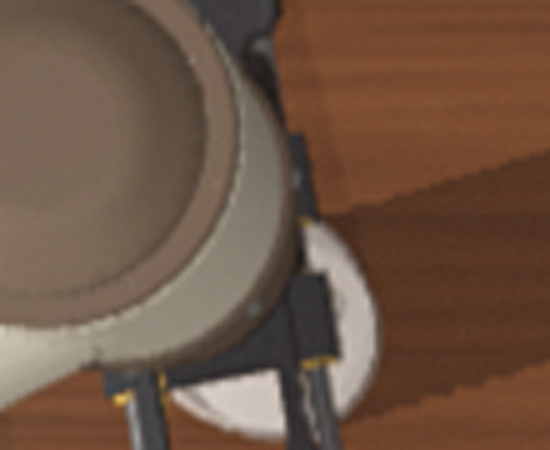

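In the side view the fuse axis (col 245) sits about 2 mm to -x of the collar centre (col 253) and short in y. I'll correct that and look again before inserting.

```bash
python3 -m jog '[{"slide":[1,4,0],"spin":0.01},{"slide":[1,3,0],"spin":0},{"slide":[0,0,0],"spin":0},{"slide":[0,0,0],"spin":0},{"slide":[0,0,0],"spin":0},{"slide":[0,0,0],"spin":0},{"slide":[0,0,0],"spin":0},{"slide":[0,0,0],"spin":0}]'; python3 st.py
```

```text
time: 9.05
tcp_pos: [0.5211, 0.1049, 0.2263]
orientation: [-2.693, 1.561, -0.918]
contact_force: [0.7, 0.5, 0.1]
finger_gap: 0.0078
t 9.05 tcp mm [521.1 104.9 226.3] spin need 0.001 tilt [ 0.006 -0.008 -1.   ] gap 0.0078 F [0.7 0.5 0.1] q6 [ 0.51  0.22 -0.22  0.01 -1.13 -0.31]
```

```bash
python3 - <<'E'
from h import *
P=[]
for i in range(5):
    f=ctrl.grab_frame("side");P.append(ctrl.state()["tcp_pos"]*1e3)
print(np.round(P,1),np.mean(P,0))
x,y,w,h=235,150,75,75
cv2.imwrite("pics/sidef.png",cv2.resize(f[y:y+h,x:x+w,::-1],None,fx=7,fy=7,interpolation=cv2.INTER_CUBIC))
E
```

```text
[[521.1 104.9 226.3]
 [521.1 104.9 226.3]
 [521.1 104.8 226.3]
 [521.1 104.9 226.4]
 [521.1 104.8 226.4]] [521.11134857 104.85780834 226.35543801]
```

View pics/sidef.png

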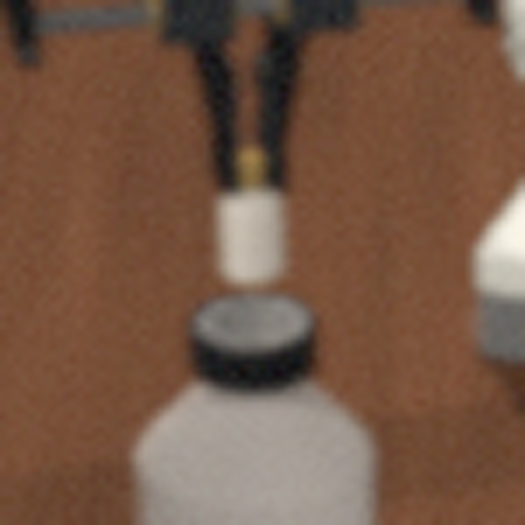

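```bash
python3 -m jog '[{"slide":[0,-2,-6],"spin":0},{"slide":[0,-1,-9],"spin":0},{"slide":[0,0,-9],"spin":0},{"slide":[0,0,-4],"spin":0},{"slide":[0,0,0],"spin":0},{"slide":[0,0,0],"spin":0},{"slide":[0,0,0],"spin":0},{"slide":[0,0,0],"spin":0}]'; python3 st.py
python3 - <<'E'
from h import *
f=ctrl.grab_frame("side")
x,y,w,h=235,150,75,75
cv2.imwrite("pics/sideg.png",cv2.resize(f[y:y+h,x:x+w,::-1],None,fx=7,fy=7,interpolation=cv2.INTER_CUBIC))
E
```

```text
time: 9.97
tcp_pos: [0.5203, 0.1009, 0.194]
orientation: [-2.987, 1.561, -1.212]
contact_force: [0.2, 0.4, 1.3]
finger_gap: 0.0076
t 9.97 tcp mm [520.3 100.9 194. ] spin need 0.001 tilt [ 0.003 -0.009 -1.   ] gap 0.0076 F [0.2 0.4 1.3] q6 [ 0.5   0.25 -0.27  0.01 -1.05 -0.31]
```

View pics/sideg.png

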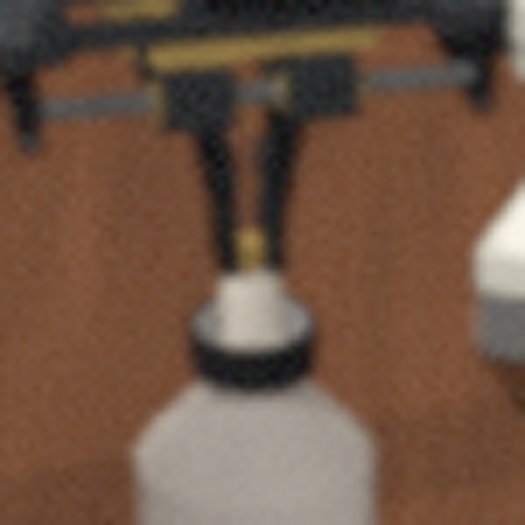

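The fuse is inside the neck, centred at col 250 against 253. Lowering a little more, then releasing.

```bash
python3 -m jog '[{"slide":[0,0,-4],"spin":0},{"slide":[0,0,-5],"spin":0},{"slide":[0,0,-3],"spin":0},{"slide":[0,0,-1],"spin":0},{"slide":[0,0,0],"spin":0},{"slide":[0,0,0],"spin":0},{"slide":[0,0,0],"spin":0},{"slide":[0,0,0],"spin":0}]'; python3 st.py
```

```text
time: 10.68
tcp_pos: [0.5208, 0.1012, 0.1804]
orientation: [-2.785, 1.561, -1.011]
contact_force: [-0.2, -0.1, 0.1]
finger_gap: 0.008
t 10.68 tcp mm [520.8 101.2 180.4] spin need 0.001 tilt [ 0.005 -0.008 -1.   ] gap 0.008 F [-0.2 -0.1  0.1] q6 [ 0.5   0.26 -0.29  0.01 -1.02 -0.31]
```

```bash
python3 -m jog '[{"slide":[0,0,0],"spin":0},{"slide":[0,0,0],"spin":0},{"slide":[0,0,0],"spin":0},{"slide":[0,0,0],"spin":0},{"slide":[0,0,0],"spin":0},{"slide":[0,0,0],"spin":0},{"slide":[0,0,0],"spin":0},{"slide":[0,0,4],"spin":0}]' -0.08; python3 st.py
python3 - <<'E'
from h import *
f=ctrl.grab_frame("side")
x,y,w,h=235,170,75,95
cv2.imwrite("pics/sideh.png",cv2.resize(f[y:y+h,x:x+w,::-1],None,fx=6,fy=6,interpolation=cv2.INTER_CUBIC))
E
```

```text
time: 11.35
tcp_pos: [0.5208, 0.1013, 0.1847]
orientation: [-2.758, 1.561, -0.984]
contact_force: [-0.0, -0.0, 0.6]
finger_gap: 0.0398
t 11.35 tcp mm [520.8 101.3 184.7] spin need 0.001 tilt [ 0.005 -0.008 -1.   ] gap 0.0398 F [-0.  -0.   0.6] q6 [ 0.5   0.25 -0.29  0.01 -1.03 -0.31]
```

View pics/sideh.png

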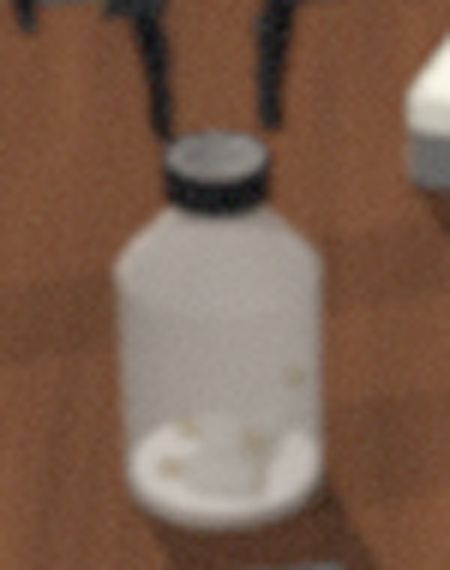

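The fuse dropped in (new brass piece near (295,377)), the neck is empty and the jar hasn't moved. Going to the second foot.

```bash
python3 -m jog '[{"slide":[0,0,12],"spin":0},{"slide":[-2,-25,0],"spin":0},{"slide":[-4,-35,0],"spin":0},{"slide":[-5,-38,0],"spin":0},{"slide":[-5,-38,0],"spin":0},{"slide":[-5,-30,0],"spin":0},{"slide":[-4,-18,0],"spin":0},{"slide":[-2,-6,0],"spin":0}]'; python3 st.py
```

```text
time: 12.07
tcp_pos: [0.4954, -0.093, 0.2017]
orientation: [-2.205, 1.554, -0.422]
contact_force: [0.1, -0.2, 0.3]
finger_gap: 0.0399
t 12.07 tcp mm [495.4 -93.  201.7] spin need -0.007 tilt [ 0.015 -0.007 -1.   ] gap 0.0399 F [ 0.1 -0.2  0.3] q6 [ 0.14  0.19 -0.33  0.01 -1.04  0.06]
```

```bash
python3 -m jog '[{"slide":[0,0,-12],"spin":0},{"slide":[0,0,-25],"spin":0},{"slide":[0,0,-30],"spin":0},{"slide":[0,0,-25],"spin":0},{"slide":[0,0,-10],"spin":0},{"slide":[0,0,0],"spin":0},{"slide":[0,0,0],"spin":0},{"slide":[0,0,0],"spin":0}]'; python3 st.py
```

```text
time: 12.73
tcp_pos: [0.4985, -0.0934, 0.1008]
orientation: [-2.024, 1.543, -0.243]
contact_force: [0.0, -0.1, 0.4]
finger_gap: 0.0398
t 12.73 tcp mm [498.5 -93.4 100.8] spin need -0.005 tilt [ 0.027 -0.007 -1.   ] gap 0.0398 F [ 0.  -0.1  0.4] q6 [ 0.14  0.3  -0.47  0.02 -0.77  0.06]
```

```bash
python3 -m jog '[{"slide":[-4,2,-10],"spin":-0.004},{"slide":[-3,1,-12],"spin":0},{"slide":[-1,0,-8],"spin":0},{"slide":[0,0,-2],"spin":0},{"slide":[0,0,0],"spin":0},{"slide":[0,0,0],"spin":0},{"slide":[0,0,0],"spin":0},{"slide":[0,0,0],"spin":0}]'; python3 st.py
python3 - <<'E'
from h import *
f=ctrl.grab_frame("side")
x,y,w,h=225,225,90,85
cv2.imwrite("pics/sidei.png",cv2.resize(f[y:y+h,x:x+w,::-1],None,fx=7,fy=7,interpolation=cv2.INTER_CUBIC))
E
```

```text
time: 13.4
tcp_pos: [0.4979, -0.0888, 0.0759]
orientation: [-1.908, 1.525, -0.128]
contact_force: [-0.1, 1.0, -0.3]
finger_gap: 0.0402
t 13.4 tcp mm [497.9 -88.8  75.9] spin need -0.005 tilt [ 0.045 -0.006 -0.999] gap 0.0402 F [-0.1  1.  -0.3] q6 [ 0.15  0.33 -0.52  0.02 -0.68  0.04]
```

View pics/sidei.png

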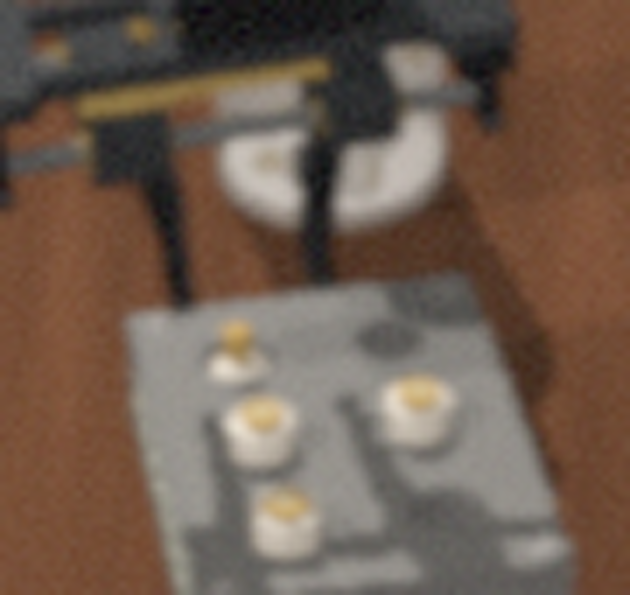

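The fingertips straddle the foot: midpoint col 250, foot at (236,335). I need -6 mm in x, then down.

```bash
python3 -m jog '[{"slide":[-4,-1,-7],"spin":-0.004},{"slide":[-3,-1,-8],"spin":0},{"slide":[-2,0,-7],"spin":0},{"slide":[0,0,-2],"spin":0},{"slide":[0,0,0],"spin":0},{"slide":[0,0,0],"spin":0},{"slide":[0,0,0],"spin":0},{"slide":[0,0,0],"spin":0}]'; python3 st.py
```

```text
time: 14.12
tcp_pos: [0.4874, -0.0914, 0.0491]
orientation: [-1.915, 1.526, -0.14]
contact_force: [0.5, -0.6, 0.2]
finger_gap: 0.04
t 14.12 tcp mm [487.4 -91.4  49.1] spin need 0.0 tilt [ 0.044 -0.006 -0.999] gap 0.04 F [ 0.5 -0.6  0.2] q6 [ 0.15  0.36 -0.57  0.02 -0.6   0.04]
```

```bash
python3 -m jog '[{"slide":[2,1,0],"spin":0},{"slide":[1,0,0],"spin":0},{"slide":[0,0,0],"spin":0},{"slide":[0,0,0],"spin":0},{"slide":[0,0,0],"spin":0},{"slide":[0,0,0],"spin":0},{"slide":[0,0,0],"spin":0},{"slide":[0,0,0],"spin":0}]'; python3 st.py
```

```text
time: 14.78
tcp_pos: [0.492, -0.09, 0.0501]
orientation: [-1.902, 1.523, -0.126]
contact_force: [0.7, -1.1, -0.8]
finger_gap: 0.04
t 14.78 tcp mm [492.  -90.   50.1] spin need -0.0 tilt [ 0.047 -0.006 -0.999] gap 0.04 F [ 0.7 -1.1 -0.8] q6 [ 0.15  0.36 -0.56  0.02 -0.61  0.03]
```

```bash
python3 -m jog '[{"slide":[0,0,-2],"spin":0},{"slide":[0,0,0],"spin":0},{"slide":[0,0,0],"spin":0},{"slide":[0,0,0],"spin":0},{"slide":[0,0,0],"spin":0},{"slide":[0,0,0],"spin":0},{"slide":[0,0,0],"spin":0},{"slide":[0,0,0],"spin":0}]' -1; python3 st.py
```

```text
time: 15.45
tcp_pos: [0.492, -0.0901, 0.0479]
orientation: [-1.902, 1.523, -0.126]
contact_force: [-0.1, 0.2, -0.4]
finger_gap: 0.0075
t 15.45 tcp mm [492.  -90.1  47.9] spin need -0.0 tilt [ 0.047 -0.006 -0.999] gap 0.0075 F [-0.1  0.2 -0.4] q6 [ 0.15  0.36 -0.56  0.02 -0.6   0.03]
```

```bash
python3 -m jog '[{"slide":[0,0,0],"spin":0},{"slide":[0,0,0],"spin":0},{"slide":[0,0,3],"spin":0},{"slide":[0,0,4],"spin":0},{"slide":[0,0,4],"spin":0},{"slide":[0,0,4],"spin":0},{"slide":[0,0,4],"spin":0},{"slide":[0,0,0],"spin":0}]'; python3 st.py
python3 - <<'E'
from h import *
f=ctrl.grab_frame("side")
x,y,w,h=225,225,90,85
cv2.imwrite("pics/sidej.png",cv2.resize(f[y:y+h,x:x+w,::-1],None,fx=7,fy=7,interpolation=cv2.INTER_CUBIC))
E
```

```text
time: 16.12
tcp_pos: [0.4922, -0.09, 0.069]
orientation: [-1.9, 1.523, -0.124]
contact_force: [0.8, -0.0, -0.9]
finger_gap: 0.0079
t 16.12 tcp mm [492.2 -90.   69. ] spin need -0.0 tilt [ 0.048 -0.006 -0.999] gap 0.0079 F [ 0.8 -0.  -0.9] q6 [ 0.15  0.33 -0.54  0.02 -0.66  0.04]
```

View pics/sidej.png

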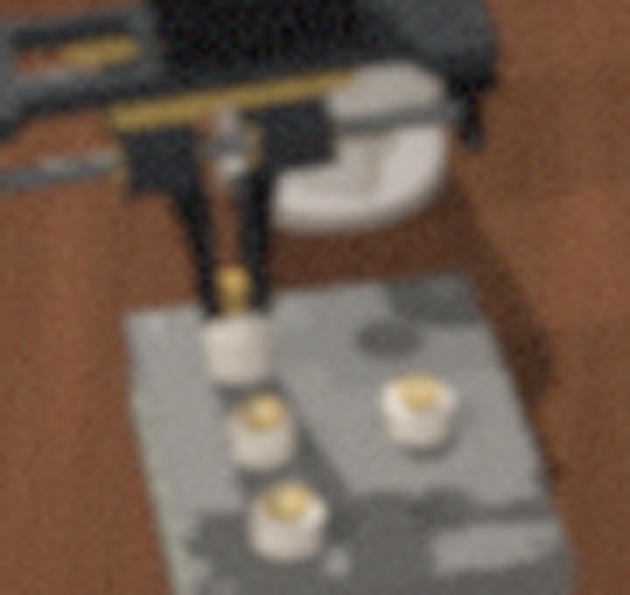

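The second fuse is rising in the grip at (235,345). Lifting clear.

```bash
python3 -m jog '[{"slide":[0,0,8],"spin":0},{"slide":[0,0,14],"spin":0},{"slide":[0,0,22],"spin":0},{"slide":[0,0,30],"spin":0},{"slide":[0,0,32],"spin":0},{"slide":[0,0,30],"spin":0},{"slide":[0,0,20],"spin":0},{"slide":[0,0,8],"spin":0}]'; python3 st.py
```

```text
time: 16.83
tcp_pos: [0.4862, -0.0908, 0.2398]
orientation: [-1.968, 1.533, -0.194]
contact_force: [0.7, 0.4, -0.4]
finger_gap: 0.0075
t 16.83 tcp mm [486.2 -90.8 239.8] spin need 0.001 tilt [ 0.037 -0.007 -0.999] gap 0.0075 F [ 0.7  0.4 -0.4] q6 [ 0.15  0.13 -0.3   0.01 -1.1   0.05]
```

```bash
python3 -m jog '[{"slide":[3,15,0],"spin":0},{"slide":[6,32,0],"spin":0},{"slide":[7,36,0],"spin":0},{"slide":[7,36,0],"spin":0},{"slide":[6,32,0],"spin":0},{"slide":[4,22,0],"spin":0},{"slide":[2,10,0],"spin":0},{"slide":[0,0,0],"spin":0}]'; python3 st.py
```

```text
time: 17.5
tcp_pos: [0.5193, 0.0985, 0.2405]
orientation: [-1.966, 1.533, -0.197]
contact_force: [-0.4, 0.3, 0.1]
finger_gap: 0.0076
t 17.5 tcp mm [519.3  98.5 240.5] spin need 0.007 tilt [ 0.037 -0.007 -0.999] gap 0.0076 F [-0.4  0.3  0.1] q6 [ 0.51  0.19 -0.23  0.03 -1.12 -0.32]
```

```bash
python3 -m jog '[{"slide":[0,0,0],"spin":0},{"slide":[0,0,0],"spin":0},{"slide":[0,0,0],"spin":0},{"slide":[0,0,0],"spin":0},{"slide":[0,0,0],"spin":0},{"slide":[0,0,0],"spin":0},{"slide":[0,0,0],"spin":0},{"slide":[0,0,0],"spin":0}]'; python3 st.py
python3 - <<'E'
from h import *
f=ctrl.grab_frame("side")
x,y,w,h=235,150,75,75
cv2.imwrite("pics/sidek.png",cv2.resize(f[y:y+h,x:x+w,::-1],None,fx=7,fy=7,interpolation=cv2.INTER_CUBIC))
E
```

```text
time: 18.17
tcp_pos: [0.5172, 0.0927, 0.2394]
orientation: [-2.041, 1.537, -0.279]
contact_force: [-0.4, -0.3, -0.6]
finger_gap: 0.0076
t 18.17 tcp mm [517.2  92.7 239.4] spin need 0.013 tilt [ 0.033 -0.009 -0.999] gap 0.0076 F [-0.4 -0.3 -0.6] q6 [ 0.5   0.19 -0.24  0.03 -1.12 -0.32]
```

View pics/sidek.png

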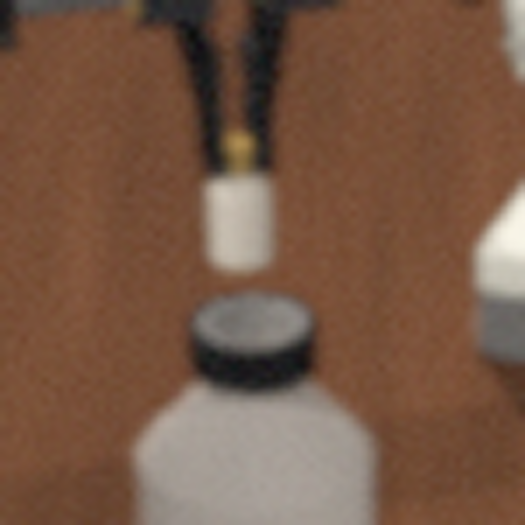

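```bash
python3 -m jog '[{"slide":[2,4,-3],"spin":0.01},{"slide":[1,4,-5],"spin":0},{"slide":[0,0,-5],"spin":0},{"slide":[0,0,-3],"spin":0},{"slide":[0,0,0],"spin":0},{"slide":[0,0,0],"spin":0},{"slide":[0,0,0],"spin":0},{"slide":[0,0,0],"spin":0}]'; python3 st.py
```

```text
time: 18.88
tcp_pos: [0.5202, 0.1019, 0.2208]
orientation: [-2.073, 1.538, -0.298]
contact_force: [-0.4, -0.5, 0.5]
finger_gap: 0.0078
t 18.88 tcp mm [520.2 101.9 220.8] spin need 0.001 tilt [ 0.031 -0.01  -0.999] gap 0.0078 F [-0.4 -0.5  0.5] q6 [ 0.51  0.21 -0.26  0.03 -1.08 -0.32]
```

```bash
python3 -m jog '[{"slide":[0,0,-6],"spin":0},{"slide":[0,0,-9],"spin":0},{"slide":[0,0,-8],"spin":0},{"slide":[0,0,-3],"spin":0},{"slide":[0,0,0],"spin":0},{"slide":[0,0,0],"spin":0},{"slide":[0,0,0],"spin":0},{"slide":[0,0,0],"spin":0}]'; python3 st.py
python3 - <<'E'
from h import *
f=ctrl.grab_frame("side")
x,y,w,h=235,150,75,75
cv2.imwrite("pics/sidel.png",cv2.resize(f[y:y+h,x:x+w,::-1],None,fx=7,fy=7,interpolation=cv2.INTER_CUBIC))
E
```

```text
time: 19.55
tcp_pos: [0.5199, 0.1015, 0.1916]
orientation: [-2.093, 1.539, -0.319]
contact_force: [-0.2, -0.0, -0.3]
finger_gap: 0.008
t 19.55 tcp mm [519.9 101.5 191.6] spin need 0.002 tilt [ 0.031 -0.01  -0.999] gap 0.008 F [-0.2 -0.  -0.3] q6 [ 0.51  0.23 -0.3   0.03 -1.01 -0.33]
```

View pics/sidel.png

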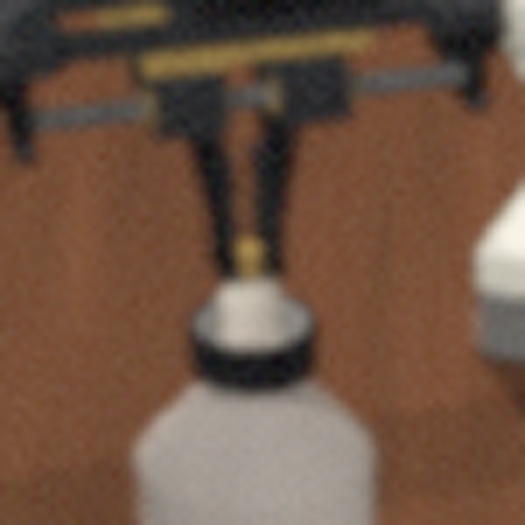

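The fuse is centred in the neck (col 250), with no contact force. Lowering and releasing.

```bash
python3 -m jog '[{"slide":[0,0,-4],"spin":0},{"slide":[0,0,-5],"spin":0},{"slide":[0,0,-2],"spin":0},{"slide":[0,0,0],"spin":0},{"slide":[0,0,0],"spin":0},{"slide":[0,0,0],"spin":0},{"slide":[0,0,0],"spin":0},{"slide":[0,0,0],"spin":0}]'; python3 st.py
```

```text
time: 20.27
tcp_pos: [0.5203, 0.1017, 0.1802]
orientation: [-2.055, 1.537, -0.281]
contact_force: [-0.8, 0.5, -0.9]
finger_gap: 0.0078
t 20.27 tcp mm [520.3 101.7 180.2] spin need 0.001 tilt [ 0.032 -0.009 -0.999] gap 0.0078 F [-0.8  0.5 -0.9] q6 [ 0.51  0.25 -0.32  0.03 -0.98 -0.33]
```

```bash
python3 -m jog '[{"slide":[0,0,0],"spin":0},{"slide":[0,0,0],"spin":0},{"slide":[0,0,0],"spin":0},{"slide":[0,0,0],"spin":0},{"slide":[0,0,0],"spin":0},{"slide":[0,0,0],"spin":0},{"slide":[0,0,10],"spin":0},{"slide":[0,0,20],"spin":0}]' -0.08; python3 st.py
```

```text
time: 20.93
tcp_pos: [0.5182, 0.1009, 0.2082]
orientation: [-2.228, 1.543, -0.454]
contact_force: [0.6, 1.2, -0.2]
finger_gap: 0.0395
t 20.93 tcp mm [518.2 100.9 208.2] spin need 0.002 tilt [ 0.025 -0.012 -1.   ] gap 0.0395 F [ 0.6  1.2 -0.2] q6 [ 0.51  0.22 -0.28  0.03 -1.06 -0.32]
```

```bash
python3 -m jog '[{"slide":[0,0,20],"spin":0},{"slide":[0,-10,20],"spin":0},{"slide":[0,-20,10],"spin":0},{"slide":[0,-20,0],"spin":0},{"slide":[0,-20,0],"spin":0},{"slide":[0,-20,0],"spin":0},{"slide":[0,-10,0],"spin":0},{"slide":[0,0,0],"spin":0}]'; python3 -m jog '[{"slide":[0,0,0],"spin":0},{"slide":[0,0,0],"spin":0},{"slide":[0,0,0],"spin":0},{"slide":[0,0,0],"spin":0},{"slide":[0,0,0],"spin":0},{"slide":[0,0,0],"spin":0},{"slide":[0,0,0],"spin":0},{"slide":[0,0,0],"spin":0}]'; python3 st.py
python3 - <<'E'
from h import *
f=ctrl.grab_frame("side")
x,y,w,h=225,170,100,160
cv2.imwrite("pics/sidem.png",cv2.resize(f[y:y+h,x:x+w,::-1],None,fx=3.7,fy=3.7,interpolation=cv2.INTER_CUBIC))
f=ctrl.grab_frame("top");cv2.imwrite("pics/topm.png",f[:,:,::-1])
E
```

```text
time: 21.6
tcp_pos: [0.5213, -0.0016, 0.2728]
orientation: [-1.991, 1.528, -0.213]
contact_force: [1.1, 0.5, 0.6]
finger_gap: 0.0402
time: 22.27
tcp_pos: [0.5217, 0.0019, 0.2729]
orientation: [-1.983, 1.528, -0.201]
contact_force: [0.4, 0.3, 0.5]
finger_gap: 0.0399
t 22.27 tcp mm [521.7   1.9 272.9] spin need -0.007 tilt [ 0.042 -0.009 -0.999] gap 0.0399 F [0.4 0.3 0.5] q6 [ 0.33  0.15 -0.2   0.02 -1.19 -0.13]
```

View pics/sidem.png

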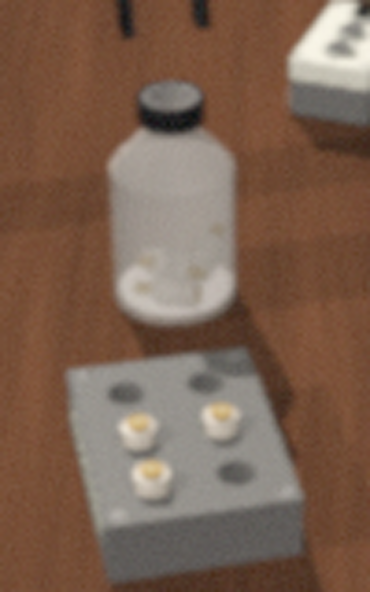

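View pics/topm.png

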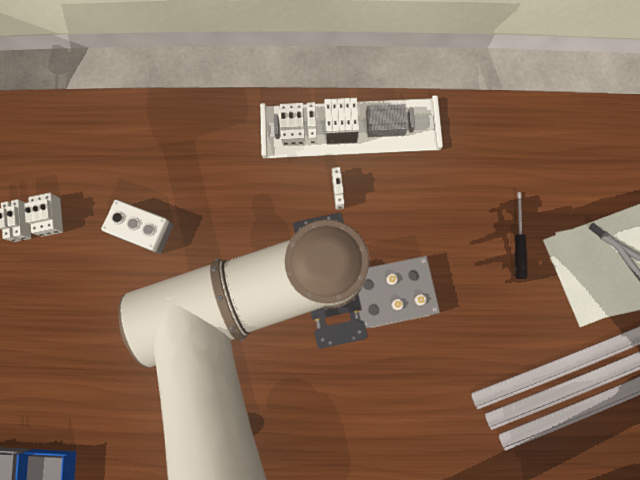

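```bash
python3 - <<'E'
from h import *
f=np.mean([ctrl.grab_frame("side") for _ in range(6)],0).astype(np.uint8)
x,y,w,h=245,185,60,80
g=f[y:y+h,x:x+w,::-1].astype(float);g=np.clip((g-60)*1.5,0,255).astype(np.uint8)
cv2.imwrite("pics/siden.png",cv2.resize(g,None,fx=7,fy=7,interpolation=cv2.INTER_CUBIC))
for z in (.006,.1,.17):print(z,(proj("side",[.5205,.1015,z])-[x,y])*7)
E
```

```text
0.006 [186.05859044 433.4641485 ]
0.1 [180.46879545 232.77951522]
0.17 [176.05364524  74.40964367]
```

View pics/siden.png

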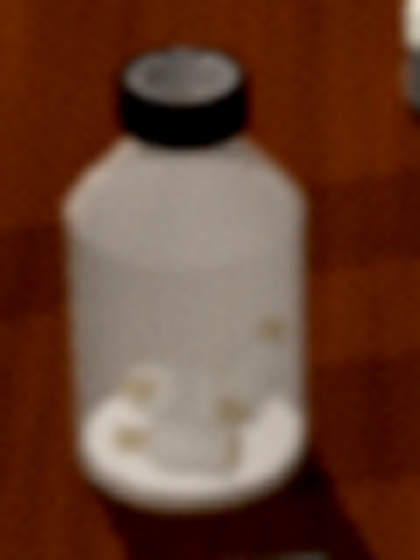

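Everything in the jar lies below row 315, well under the shoulder. The jar is at the same pixels as at the start, and the three sound links are seated.

```bash
python3 -c "
from cell import ctrl
print(ctrl.hand_in(), ctrl.state()['time'])"
```

```text
the job is handed in; nothing more can be done
the job is handed in; nothing more can be done
```

Both spent fuse-links are in the jar and the job was handed in at about 22.6 s. I gripped each by its foot and drew it straight up. I then lowered it into the neck and let go, finishing the first before fetching the second.

**Last checks:**
- **Jar:** in the last side picture it stands at the same pixels as at the start. The neck is clear and all its contents lie well below the 100 mm level.
- **Rack:** the three sound links are still seated and the other three pockets are empty.
- **Bystanders:** the breaker, control station and screwdriver look unmoved.
- **Gripper:** it was open, well above everything and touching nothing.

**Disagreements and limits:**
- **Cameras:** the side and top views differed by 2–4 mm on the feet and the jar mouth.
- **Tool tilt:** it drifted by up to 0.05 rad, and short moves came out a few millimetres off, so I re-measured after each one.
- **Finger gap:** it read about 7.7 mm on the 10 mm feet, yet both grips held.
- **Fingertip contact:** the fingers touched the rack with about 5 N on the first approach, so I raised them before gripping.
- **Jar contents:** I could not see the links clearly enough in the jar to count or measure them one by one.

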